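# Hang a job-ticket carrier on the progress rail and slide it to the pointer

## Task

Take the job-ticket carrier out of its parking block and hang it by both hooks on the upper bar of the rail rack, in the open gap at the end that has no keeper bar above it, and let go of it. Then slide it along the bar, under the keeper, until its point at the bottom stands right above the tip of the pointer on the rack's foot board. Do not shift the thread cone.

Things in the scene. Friction and masses are not known exactly. Their poses are not given: they have to be found in the camera images.
- carrier: Job-ticket carrier, about 0.25 kg: grey metal plate 100 wide (y), 90 high, 6 thick, two hooks behind (+x), z up. Origin: where the bar's axis lies when it hangs. Own frame, mm: plate x -13..-7, z -80..+10; 90-degree point below it down to z -108; side flanges at both ends, y +-44..50, x -43..-13, z -80..+5.
- carrier_tab (a point): Middle of the top edge of the carrier's dark wooden grip tab, at carrier frame (-13, 0, +60) mm. The tab is 12 thick (along x), 40 wide (y) and rises 50 mm above the plate. Axes as the carrier.
- carrier_hooks (a point): Midway between the two steel hooks, in the top of their throats, at carrier frame (+6, 0, +7) mm. Hooks at y +-25, each 14 wide, open downwards; throat x -7..+19 (26 wide for the 14 mm bar), outside top z +12, back legs x +19..+30 with flared lips, down to z -32 (carrier frame).
- carrier_point (a point): Tip of the point at the bottom of the carrier, at carrier frame (-10, 0, -108) mm.
- holder: Parking block of light wood, fixed, 66x130x75 mm, origin at its underside. The carrier stands in its slot, hooks to the block's +x, its origin 115 mm straight above the block's, axes parallel, its plate 40 mm deep in the slot (12 mm wide): lift it straight up by 80 mm to clear the block with its point too.
- rack: Rail rack, fixed: wooden foot board 80x330x18 mm, origin at its underside below the bars; front is -x. Two round bars of 14 mm diameter along y, one above the other, axes at x 0, z 155 and z 90 mm; the plate's back hangs against both. Posts at x -3..+15: y -160..-140 (top z 189) and y +140..+160 (top z 167).
- rack_rail (a point): On the axis of the rack's upper bar, at rack frame (0, 0, 155) mm; axes as the rack, y towards the open end.
- rack_load (a point): On the axis of the upper bar in the middle of the open gap, rack frame (0, +80, 155) mm. A keeper bar (12x12 mm, x +2..+14, z 174..186) lies over the upper bar from y -150 to y +20, so hooks can be put over it only between y +20 and y +140.
- pointer_tip (a point): Tip of the small steel pointer (block 30x22x8 mm with a cone, 25.5 high) fixed on the rack's foot board below the keeper's stretch of the bar; 43 mm above the bench, about 3 mm below the point of the hanging carrier.
- thread_cone: Standing cone of cream thread, 52 mm diameter, 95 high; origin at its underside. A bystander.

How it is judged:
By the outcome, as a careful person would: the job done as asked, in the order asked, and still so for the second after the job is handed in, with the robot touching nothing.
It also fails if it takes over 48 s, if anything falls off the work surface, if the arm or the gripper's body presses on something with over 40 N, if the wrist force passes 120 N, or if a joint passes its speed limit or range.

## Robot

A 7-joint arm with a two-finger parallel gripper is mounted at the origin on a cart in front of the work surface, level with it; the furniture and walls round the work are solid. World frame = base frame: x ahead of the robot, y to its left, z up, the work surface at z = 0. Lengths are in mm, angles in rad, forces in N, time in s.
With the tool pointing down it reaches from about 400 to 875 mm from the base axis. Payload 4.4 kg.
Tool frame: the origin (TCP) lies midway between the tips of the shut fingers; the grasp point (between the pads) lies 19 mm behind it (ctrl.grip_point_offset is the distance from the TCP to the grasp point, in mm); z points along the fingers, x is the direction in which the jaws open and shut, and the axes are right-handed (so a half turn about z gives the same grasp; the last joint's range is limited). The gripper opens to 85 mm and grips with 20 to 120 N. Pads are 22 mm wide; open, the fingers measure 114 mm over their backs; the gripper's body (76 mm by 85 mm) begins 54 mm behind the grasp point. The pads swing forward as they close: fully open they stand 13 mm farther back than shut.
Start: joints at [1.246, 0.628, 0.038, 1.517, -0.027, 0.996, -0.02], TCP at [166.376, -628.36, 231.313] pointing down, gripper open.
Joint ranges: [-3.06, 3.06], [-0.37, 2.12], [-1.25, 1.32], [0.18, 2.47], [-1.1, 4.24], [0.23, 1.98], [-2.94, 2.94]. Speed limits (rad/s): [2.57, 2.57, 3.14, 3.14, 3.14, 3.14, 3.14].

## Interface

Orientations are given as [roll, pitch, yaw] about the fixed x, y, z axes, in that order (R = Rz(yaw) Ry(pitch) Rx(roll)).
In Python, from cell import ctrl, viewer gives the robot as it stands.
- The arm moves only by the tool apply_moves, never from a script. Its argument "series" is a list that holds one entry, the list of rows, each a list of 6 numbers: the shift along the tool's x, y, z normalised to -1 to 1, where 1 is 50 mm, then the turn, a rotation vector about the tool's x, y, z normalised to -1 to 1, where 1 is 6 degrees. In form: [[[tx, ty, tz, rx, ry, rz], ...]]. A call has exactly 5 rows; each row shifts and turns the commanded pose from where the row before left it, along the tool's axes as they then stand; what a row does not reach is not made up. A row lasts 1/8 s, in which the tool goes at most 62.5 mm and 10.7 degrees, less where a joint would pass 70% of its speed; a pose out of reach is approached as far as the arm can. A call with a number of a shift or a turn outside -1 to 1 is refused whole. A call with a gripper value outside its range is refused whole. "claw" is the gripper command: -1 is shut, 1 is fully open, values between are in proportion, set as the call begins (left out, the last holds). The fingers move at their own pace and stop on an object; the grip force is fixed at half the most. Time passes only in rows, so rows that do not move let the fingers close, or fill a call up. It gives the time, the measured TCP pose, the force and the opening at its end, in the units of the state.
- ctrl.read_state(): the state, without advancing time (a new reading comes with each control period).
- viewer.get_image(name): name is "side" or "top"; returns the picture (420x560x3 uint8, blue, green, red); there is no depth.
- viewer.camera_info(name): a dict with "K" (3x3 intrinsics, pixels), "R" (3x3) and "t" (3): a world point X has camera coordinates R X + t. Camera axes: x right, y down, z forward; pixel columns grow to the right and rows downward; lengths in mm; the calibration is good to about 2 mm. A picture is of the moment at which its call begins. camera_info takes no time and is no camera call.
- ctrl.finish_job(): hands the job in, once; it reports no verdict.
Trained networks look in the newest picture that a camera, given by its name, has taken for a name from the list of things; names that differ only in an ending like _2 or _b are one class to them, and where a whole thing is asked for, a point or a joint stands for the part that bears it (a point fixed in the world has none). Each returns a list of dicts, best first, with "score" (0 to 1); they miss things now and then, are a little off and sometimes report something else, mostly with a low value. They report only what shows in the picture. A call takes as long as a camera call.
- viewer.find_in(camera, label): "location" ([column, row] as shares, 0 to 1, of the picture: columns of its width, rows of its height, amid what is visible of it).
The state is a dict: "clock": time; "qpos": joint angles; "qd": joint speeds; "tau": joint torques, N m; "eef_pos": TCP position; "tool_rot": TCP orientation; "force": force on the tool from outside, world axes, zero at the start; "torque": the same for the moment, N m; "width": finger opening in mm.
Only numpy, scipy, OpenCV 4.12 (cv2) and the standard library are available. Lean on these libraries where they do the work, as an engineer would, in place of code of your own. Each camera call takes 0.05 s, during which the arm holds its last target. There are 200 camera calls.

## Working session

There is one attempt and no reset: what is moved stays moved. The work goes in short steps, Python scripts to look and compute and a tool call to move; the robot and the scene stay as the last step left them, time stands still between calls to the robot, and variables do not carry over. Pictures are saved under pics/ and viewed, about 8 in all and at most 12, crops included, and the job is handed in when it is done.

Besides the shell and the picture viewer there is one more tool, called after ">>>" as a command line: name --argument value ..., lists and objects as JSON in quotes. apply_moves: Moves the arm, as the interface text tells. Scaled input: -1 to 1 covers 50 mm each way for a shift and 6 degrees each way for a turn. Its arguments: {"type":"object","properties":{"series":{"type":"array","items":{"type":"array","items":{"type":"array","items":{"type":"number"}}}},"claw":{"type":"number"}},"required":["series"]}

```bash
ls; mkdir -p pics
python3 - <<'E'
from cell import ctrl, viewer
import cv2,numpy as np
for c in("side","top"):
    cv2.imwrite(f"pics/{c}0.png",viewer.get_image(c))
    i=viewer.camera_info(c);print(c,np.round(i["K"],1).tolist(),np.round(i["R"],4).tolist(),np.round(i["t"],1).tolist())
    for n in["carrier","carrier_tab","carrier_hooks","carrier_point","holder","rack","rack_rail","rack_load","pointer_tip","thread_cone"]:
        print(n,[(np.round(np.array(d["location"])*[560,420],1).tolist(),round(d["score"],2)) for d in viewer.find_in(c,n)][:3])
s=ctrl.read_state();print(s)
print(ctrl.grip_point_offset)
E
```

```text
pics
side [[471.6, 0.0, 282.8], [0.0, 471.6, 210.8], [0.0, 0.0, 1.0]] [[-0.9996, 0.0216, -0.0179], [0.0257, 0.4535, -0.8909], [-0.0111, -0.891, -0.4538]] [495.5, 177.4, 807.1]
carrier [([321.5, 251.9], 0.71)]
carrier_tab [([323.4, 250.4], 0.7)]
carrier_hooks [([323.5, 250.1], 0.6)]
carrier_point [([323.9, 251.6], 0.58), ([243.7, 211.6], 0.27)]
holder [([315.4, 295.8], 0.79)]
rack [([243.0, 209.7], 0.8), ([323.0, 250.6], 0.66)]
rack_rail []
rack_load [([245.9, 210.7], 0.77)]
pointer_tip [([269.6, 204.0], 0.56)]
thread_cone [([307.7, 218.4], 0.93), ([315.0, 296.4], 0.23)]
top [[495.1, 0.0, 280.9], [0.0, 495.1, 217.8], [0.0, 0.0, 1.0]] [[-0.1515, -0.9884, -0.0042], [-0.9658, 0.1489, -0.2121], [0.2103, -0.0281, -0.9772]] [-153.4, 565.4, 848.6]
carrier [([187.2, 290.5], 0.63)]
carrier_tab [([190.3, 289.1], 0.7)]
carrier_hooks [([189.9, 289.6], 0.73)]
carrier_point [([193.0, 288.8], 0.92)]
holder [([203.5, 298.6], 0.77), ([188.0, 288.3], 0.2)]
rack [([341.3, 195.4], 0.9)]
rack_rail [([341.1, 193.7], 0.96)]
rack_load [([341.5, 192.5], 0.81), ([189.0, 286.4], 0.72)]
pointer_tip [([369.3, 212.0], 0.66), ([192.0, 286.7], 0.44)]
thread_cone [([291.1, 276.4], 0.64)]
{'clock': 1.1, 'qpos': array([ 1.24620627,  0.62841648,  0.03845912,  1.51739022, -0.02703222,
        0.99628269, -0.02001321]), 'qd': array([ 6.07746594e-04, -2.44159917e-05,  4.88429503e-04,  4.25229684e-04,
        3.87552807e-05,  2.88175404e-05, -3.62787102e-04]), 'tau': array([-1.74919883e-04, -5.63291001e+01,  1.22492809e+00, -1.93784952e+01,
        1.07717462e-02,  1.59830954e-03, -3.08235357e-07]), 'eef_pos': array([ 166.40684626, -628.36159399,  231.30510892]), 'tool_rot': array([-3.14150549e+00, -1.87004889e-05, -1.31202871e+00]), 'force': array([ 0.43941941,  0.61529997, -0.07658391]), 'torque': array([ 0.00433618, -0.00284847, -0.02025292]), 'width': 85.7354130590417}
18.700000000000003
```

Run:
```python
import cv2
a=cv2.imread("pics/side0.png");b=cv2.imread("pics/top0.png")
cv2.imwrite("pics/s1.png",cv2.resize(a[130:350,140:420],(784,616))[:600])
cv2.imwrite("pics/t1.png",cv2.resize(b[90:350,120:460],(784,600)))
```

```text
(no output)
```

View pics/s1.png

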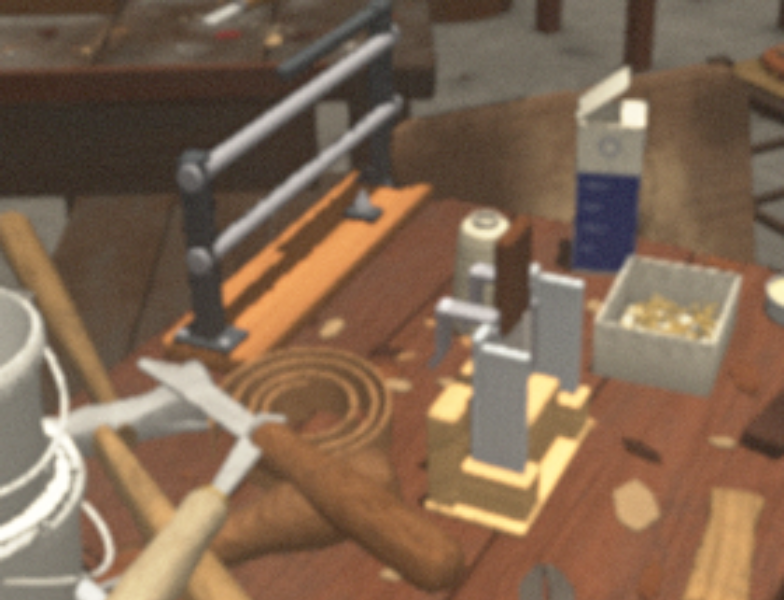

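View pics/t1.png

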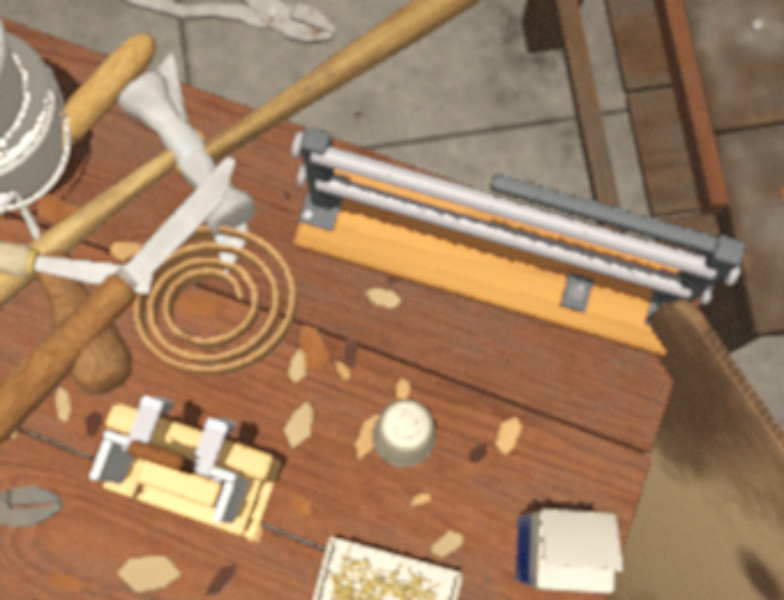

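The side view shows the rack with its open end near the camera, keeper end at crop (285,70), and pointer tip at (363,190). The carrier's tab top is at (514,226). The top view shows the rack bars from (298,144) to (737,275), keeper end (497,184), pointer tip (577,290), tab (158,457) and cone (405,430). I'll fit the poses from these points.

```bash
cat > h.py <<'E'
from cell import ctrl, viewer
import numpy as np
from scipy.optimize import least_squares
C={c:viewer.camera_info(c) for c in("side","top")}
def proj(c,X):
    i=C[c];p=np.asarray(i["K"])@(np.asarray(i["R"])@np.asarray(X,float)+np.asarray(i["t"]).ravel());return p[:2]/p[2]
def T(p,X):  # p=x,y,z,yaw
    c,s=np.cos(p[3]),np.sin(p[3]);return np.array([p[0]+c*X[0]-s*X[1],p[1]+s*X[0]+c*X[1],p[2]+X[2]])
def unc(c,u): # crop -> full
    return np.array(u)/2.8+[140,130] if c=="side" else np.array(u)/2.307+[120,90]
def tri(us,ut):
    return least_squares(lambda X:np.r_[proj("side",X)-us,proj("top",X)-ut],[600,-300,50]).x
E
python3 - <<'E'
from h import *
def rack(v):
    x,y,yaw,xf,e=v;r=[]
    for c,X,u in [("top",(8,20,180),(497,185)),("side",(8,20,180),(285,70)),("side",(0,e,155),(190,178)),("side",(0,e,90),(202,262)),
      ("top",(0,e,155),(298,144)),("top",(0,e,90),(303,176)),("top",(0,-e,155),(737,276)),("top",(0,-e,90),(707,290)),
      ("top",(xf,165,18),(297,240)),("top",(xf,-165,18),(663,352)),("side",(xf,-165,18),(430,187))]:
        r.append(proj(c,T((x,y,0,yaw),X))-unc(c,u))
    return np.concatenate(r)
f=least_squares(rack,[750,-350,-.2,-40,165],loss="soft_l1");print("rack",f.x.round(3),rack(f.x).reshape(-1,2).round(1).tolist())
x,y,yaw=f.x[:3]
P=tri(unc("side",(363,190)),unc("top",(577,290)));c,s=np.cos(yaw),np.sin(yaw)
d=P[:2]-[x,y];print("ptr",P.round(1),"rackframe",c*d[0]+s*d[1],-s*d[0]+c*d[1])
def car(v,z=115):
    r=[]
    for c,X,u in [("side",(-13,0,60),(514,226)),("side",(-13,50,5),(474,343)),("side",(-43,50,5),(529,356)),
      ("top",(-43,50,5),(93,475)),("top",(-13,50,5),(107,437)),("top",(-13,-50,5),(243,480)),("top",(-43,-50,5),(228,520)),
      ("top",(-13,0,60),(158,457)),("top",(30,25,12),(152,403)),("top",(30,-25,12),(217,425))]:
        r.append(proj(c,T((v[0],v[1],v[3],v[2]),X))-unc(c,u))
    return np.concatenate(r)
g=least_squares(car,[550,-200,-.2,115],loss="soft_l1");print("car",g.x.round(3),car(g.x).reshape(-1,2).round(1).tolist())
g=g.x
print("tab",T((g[0],g[1],g[3],g[2]),(-13,0,60)).round(1),"load",T((x,y,0,yaw),(0,80,155)).round(1))
print("cone",tri(np.array([307.7,218.4]),np.array([291.1,276.4])).round(0))
E
```

```text
rack [ 560.677 -346.004   12.116  -34.526  164.012] [[-1.4, -1.1], [-1.4, 0.8], [0.4, -0.6], [-1.0, -0.9], [-0.1, 1.7], [0.1, -0.0], [-0.5, -0.1], [1.2, 2.2], [-0.9, -0.1], [5.7, 0.5], [-0.3, -3.1]]
ptr [ 517.8 -403.5   43.9] rackframe -13.625630778236737 -70.4345701347058
car [435.818 -81.071 112.651 113.547] [[-0.9, -0.2], [2.3, 0.6], [-0.1, -0.2], [-0.0, 2.3], [-0.0, 1.4], [-2.2, 0.3], [-1.4, 0.6], [-0.0, -1.0], [2.2, -4.6], [2.5, -5.5]]
tab [424.1 -75.5 173.5] load [ 595.5 -274.   155. ]
cone [ 431. -240.   71.]
```

Both yaws come out at about −0.448 rad, the heights match and the pointer's rack x is about right. I'll grip the tab across its 40 mm width, so the tool x axis lies along the carrier's y. First I lift and turn.

>>> apply_moves --series '[[[0,0,-0.3,0,0,0.675],[0,0,-0.3,0,0,0.675],[0,0,-0.3,0,0,0.675],[0,0,-0.3,0,0,0.675],[0,0,-0.3,0,0,0.675]]]' --claw 1

```text
clock: 1.72
eef_pos: [166.4, -628.3, 306.8]
tool_rot: [-3.141, 0.0, -1.668]
force: [0.4, -0.6, -0.3]
width: 85.4
```

>>> apply_moves --series '[[[0,0,0,0,0,0.675],[0,0,0,0,0,0.675],[0,0,0,0,0,0.675],[0,0,0,0,0,0.675],[0,0,0,0,0,0.675]]]'

```text
clock: 2.35
eef_pos: [166.4, -628.3, 306.3]
tool_rot: [-3.142, 0.0, -2.021]
force: [-0.1, -0.5, 0.7]
width: 85.4
```

```bash
cat >> h.py <<'E'
from scipy.spatial.transform import Rotation as Ro
def go(xyz,yaw=None):
    s=ctrl.read_state();R=Ro.from_euler("xyz",s["tool_rot"])
    d=R.inv().apply(np.array(xyz)-s["eef_pos"])
    print("t",round(s["clock"],2),"pos",s["eef_pos"].round(1),"rpy",s["tool_rot"].round(3),"tool shift mm",d.round(1),"units",(d/50).round(3))
    if yaw is not None: print("dyaw units(+tool z)",np.degrees(s["tool_rot"][2]-yaw)/6)
E
python3 -c "
from h import *
go((421.4,-74.2,250),-2.019)"
```

```text
t 2.35 pos [ 166.4 -628.3  306.3] rpy [-3.142  0.    -2.021] tool shift mm [-609.8   11.6   56.4] units [-12.197   0.233   1.127]
dyaw units(+tool z) -0.020365300835436327
```

>>> apply_moves --series '[[[-0.8,0.016,0,0,0,0],[-0.8,0.016,0,0,0,0],[-0.8,0.016,0,0,0,0],[-0.8,0.016,0,0,0,0],[-0.8,0.016,0,0,0,0]]]'

```text
clock: 2.98
eef_pos: [250.0, -445.2, 306.5]
tool_rot: [-3.141, -0.0, -2.019]
force: [-0.0, -1.1, 0.2]
width: 85.4
```

>>> apply_moves --series '[[[-0.8,0.016,0,0,0,0],[-0.8,0.016,0,0,0,0],[-0.8,0.016,0,0,0,0],[-0.8,0.016,0,0,0,0],[-0.8,0.016,0,0,0,0]]]'

```text
clock: 3.6
eef_pos: [333.0, -263.2, 306.6]
tool_rot: [-3.141, -0.0, -2.019]
force: [0.1, -0.4, 0.8]
width: 85.4
```

>>> apply_moves --series '[[[-0.8,0.016,0.2,0,0,0],[-0.8,0.016,0.2,0,0,0],[-0.8,0.016,0.2,0,0,0],[-0.8,0.016,0.2,0,0,0],[-0.2,0.016,0.2,0,0,0]]]'

```text
clock: 4.22
eef_pos: [403.6, -107.2, 256.2]
tool_rot: [-3.141, 0.001, -2.015]
force: [-0.5, 0.0, -0.3]
width: 85.4
```

Run:
```python
from h import *
import cv2
a=viewer.get_image("side");b=viewer.get_image("top")
go((421.4,-74.2,140),-2.019)
for c,i in(("side",a),("top",b)):
    i=cv2.resize(i,(1120,840))
    s=ctrl.read_state();u=proj(c,s["eef_pos"])*2;cv2.circle(i,tuple(int(v) for v in u),3,(0,0,255),-1)
    o=T((435.8,-81.1,115,-.448),(0,0,0))
    for X in[(-13,0,60),(-43,50,5),(-43,-50,5)]:
        u=proj(c,T((435.8,-81.1,115,-.448),X))*2;cv2.circle(i,tuple(int(v) for v in u),3,(0,255,0),-1)
    u=(proj(c,(421,-74,180))*2).astype(int);x0,y0=max(u[0]-190,0),max(u[1]-250,0)
    cv2.imwrite(f"pics/{c}2c.png",i[y0:y0+500,x0:x0+390])
    print(c,x0,y0)
cv2.imwrite("pics/two.png",np.hstack([cv2.resize(cv2.imread(f"pics/{c}2c.png"),(390,500)) for c in("side","top")]))
```

```text
t 4.33 pos [ 402.1 -108.7  255.6] rpy [ 3.14  -0.    -2.017] tool shift mm [-39.5  -2.8 115.6] units [-0.79  -0.055  2.311]
dyaw units(+tool z) 0.02154504203094633
side 459 164
top 183 327
```

View pics/two.png

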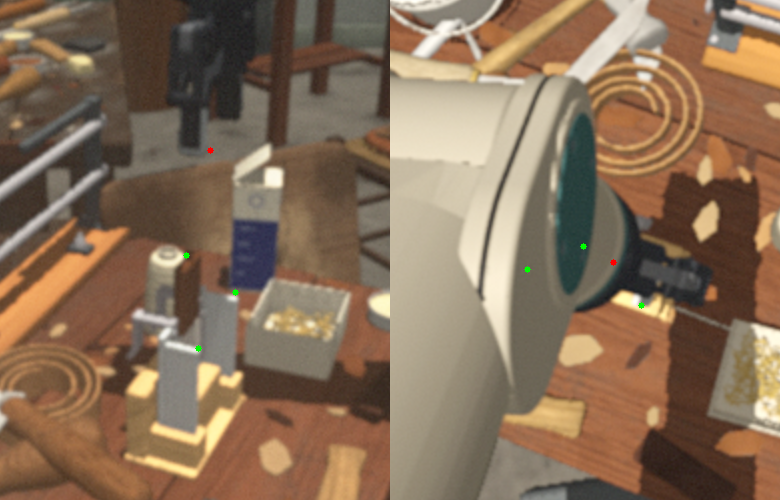

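The predicted flange corners lie on the image (side crop (198,349) and (235,292)) and the tab agrees within a few mm. I centre over it and descend.

>>> apply_moves --series '[[[-0.4,-0.03,0,0,0,0],[-0.39,-0.025,0,0,0,0],[0,0,0.5,0,0,0],[0,0,0.5,0,0,0],[0,0,0,0,0,0]]]'

```text
clock: 4.95
eef_pos: [420.6, -76.4, 205.5]
tool_rot: [3.139, -0.002, -2.021]
force: [-0.5, -0.3, 0.8]
width: 85.3
```

```bash
python3 -c "
from h import *
go((421.4,-74.2,133),-2.019)"
```

```text
t 4.95 pos [420.6 -76.4 205.5] rpy [ 3.139e+00 -2.000e-03 -2.021e+00] tool shift mm [-2.5  0.1 72.5] units [-5.000e-02  1.000e-03  1.451e+00]
dyaw units(+tool z) -0.021622408661396805
```

>>> apply_moves --series '[[[-0.03,0,0.4,0,0,0],[-0.02,0,0.4,0,0,0],[0,0,0.35,0,0,0],[0,0,0.3,0,0,0],[0,0,0,0,0,0]]]'

```text
clock: 5.58
eef_pos: [423.2, -73.7, 134.1]
tool_rot: [3.141, -0.001, -2.02]
force: [-0.8, 0.3, -0.2]
width: 85.6
```

Run:
```python
from h import *
import cv2
a=cv2.resize(viewer.get_image("side")[100:310,200:420],(786,750))[:600]
cv2.imwrite("pics/s3.png",a);go((421.4,-74.2,133),-2.019)
```

```text
t 5.62 pos [423.6 -73.6 134.6] rpy [-3.141 -0.    -2.02 ] tool shift mm [1.5 1.7 1.6] units [0.029 0.035 0.031]
dyaw units(+tool z) -0.010651065282080032
```

View pics/s3.png

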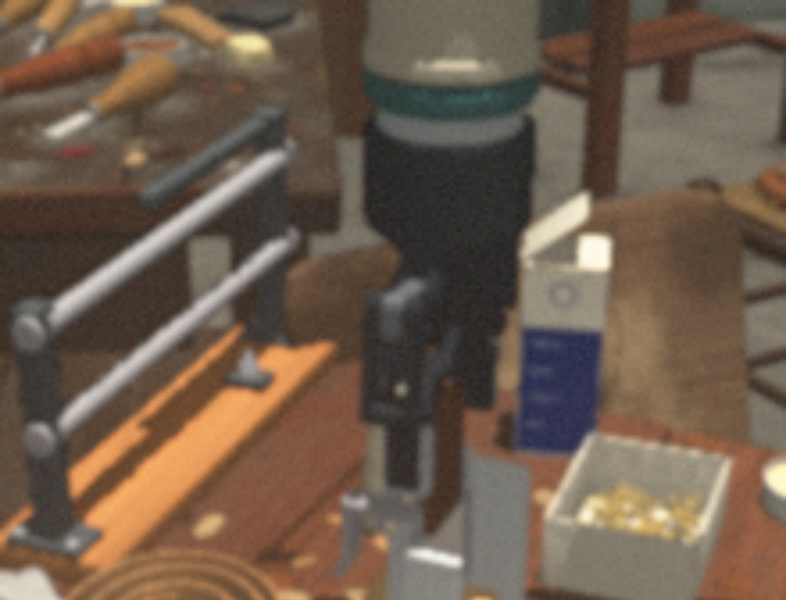

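```bash
python3 - <<'E'
from h import *
q=lambda X:((proj("side",X)-[200,100])*[786/220,750/210]).round(0)
s=ctrl.read_state();R=Ro.from_euler("xyz",s["tool_rot"])
for X in[(-43,-11,-13),(-43,11,-13),(-57,-11,-13),(-57,11,-13)]: print("finger tip",X,q(R.apply(X)+s["eef_pos"]))
P=(435.8,-81.1,115,-.448)
for X in[(-19,20,60),(-7,20,60),(-19,20,12),(-7,20,12),(-19,-20,60),(-43,50,5),(-13,50,5)]: print("car",X,q(T(P,X)))
E
python3 - <<'E'
import cv2
a=cv2.imread("pics/s3.png")[260:600,320:560];cv2.imwrite("pics/s3b.png",cv2.resize(a,None,fx=1.75,fy=1.75,interpolation=3))
E
```

```text
finger tip (-43, -11, -13) [383. 482.]
finger tip (-43, 11, -13) [429. 492.]
finger tip (-57, -11, -13) [372. 497.]
finger tip (-57, 11, -13) [418. 506.]
car (-19, 20, 60) [436. 412.]
car (-7, 20, 60) [411. 408.]
car (-19, 20, 12) [434. 503.]
car (-7, 20, 12) [410. 498.]
car (-19, -20, 60) [465. 377.]
car (-43, 50, 5) [460. 558.]
car (-13, 50, 5) [398. 544.]
```

View pics/s3b.png

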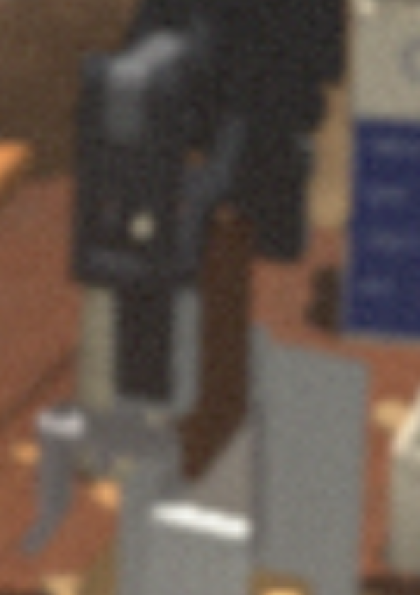

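Finger and flange land where predicted (finger centre ≈403 px against 400), so only a 1.7 mm nudge is needed before I grip.

>>> apply_moves --series '[[[0.03,0.035,0.03,0,0,0],[0,0,0,0,0,0],[0,0,0,0,0,0],[0,0,0,0,0,0],[0,0,0,0,0,0]]]' --claw -1

```text
clock: 6.25
eef_pos: [421.6, -73.3, 132.8]
tool_rot: [-3.14, 0.001, -2.019]
force: [0.0, 0.5, 6.4]
width: 39.4
```

>>> apply_moves --series '[[[0,0,0,0,0,0],[0,0,0,0,0,0],[0,0,-0.1,0,0,0],[0,0,-0.2,0,0,0],[0,0,-0.2,0,0,0]]]'

```text
clock: 6.88
eef_pos: [420.7, -73.4, 157.9]
tool_rot: [3.141, -0.0, -2.019]
force: [-0.3, -0.0, -2.4]
width: 39.3
```

Gripped: width 39.3 mm and −2.4 N of carrier weight. I lift clear of the block and the cone.

>>> apply_moves --series '[[[0,0,-0.4,0,0,0],[0,0,-0.5,0,0,0],[0,0,-0.5,0,0,0],[0,0,-0.4,0,0,0],[0,0,0,0,0,0]]]'

```text
clock: 7.5
eef_pos: [421.8, -73.5, 248.8]
tool_rot: [-3.138, 0.001, -2.019]
force: [-0.1, -0.6, -2.9]
width: 39.4
```

```bash
python3 -c "
from h import *
go((566,-258,245),-2.02)"
```

```text
t 7.5 pos [421.8 -73.5 248.8] rpy [-3.138e+00  1.000e-03 -2.019e+00] tool shift mm [ 103.8 -209.8    4.5] units [ 2.076 -4.197  0.089]
dyaw units(+tool z) 0.009283995869461409
```

>>> apply_moves --series '[[[0.2,-0.3,0,0,0,0],[0.25,-0.5,0,0,0,0],[0.25,-0.5,0,0,0,0],[0.25,-0.5,0,0,0,0],[0.25,-0.5,0,0,0,0]]]'

```text
clock: 8.12
eef_pos: [498.7, -179.3, 245.8]
tool_rot: [3.14, -0.001, -2.02]
force: [0.7, 0.1, -2.8]
width: 39.3
```

>>> apply_moves --series '[[[0.25,-0.5,0,0,0,0],[0.25,-0.5,0,0,0,0],[0.23,-0.5,0,0,0,0],[0.15,-0.4,0,0,0,0],[0,0,0,0,0,0]]]'

```text
clock: 8.75
eef_pos: [565.0, -260.7, 245.3]
tool_rot: [3.14, -0.001, -2.021]
force: [-0.7, 0.7, -3.4]
width: 39.4
```

Run:
```python
from h import *
import cv2
go((575.9,-263.6,224),-2.02)
ims=[]
s=ctrl.read_state();P=np.r_[s["eef_pos"]-[-14.2,7.8,18],-.448];print(P)
for c,r in(("side",(90,290,130,330)),("top",(60,260,220,420))):
    i=viewer.get_image(c);i=cv2.resize(i,None,fx=4,fy=4,interpolation=3)
    for X in[(30,25,12),(30,-25,12),(-13,50,5),(-43,50,5),(-13,50,-80),(-10,0,-108)]:
        cv2.circle(i,tuple((proj(c,T(P,X))*4).astype(int)),3,(0,255,0),-1)
    for X in[(0,80,155),(8,20,180),(0,164,155)]:
        cv2.circle(i,tuple((proj(c,T((560.7,-346,0,-.45),X))*4).astype(int)),3,(0,0,255),-1)
    i=i[r[0]*4:r[1]*4,r[2]*4:r[3]*4];ims.append(cv2.resize(i,(400,400)) if 0 else i)
    for n in("carrier_hooks","rack_load","carrier_point"):
        print(c,n,[(np.round(np.array(d["location"])*[560,420],1).tolist(),round(d["score"],2)) for d in viewer.find_in(c,n)][:2])
cv2.imwrite("pics/s4.png",ims[0][:600]);cv2.imwrite("pics/t4.png",ims[1][:600])
```

```text
t 8.75 pos [ 565.  -260.7  245.3] rpy [ 3.140e+00 -1.000e-03 -2.021e+00] tool shift mm [ -2.1 -11.1  21.2] units [-0.043 -0.222  0.425]
dyaw units(+tool z) -0.012926705066311767
[ 5.79206341e+02 -2.68482285e+02  2.27268543e+02 -4.48000000e-01]
side carrier_hooks [([244.0, 161.2], 0.57)]
side rack_load [([245.1, 214.7], 0.68)]
side carrier_point [([247.4, 158.0], 0.82), ([318.2, 285.3], 0.43)]
top carrier_hooks [([316.2, 187.6], 0.62)]
top rack_load [([372.4, 203.3], 0.69)]
top carrier_point [([315.6, 188.4], 0.75)]
```

View pics/s4.png

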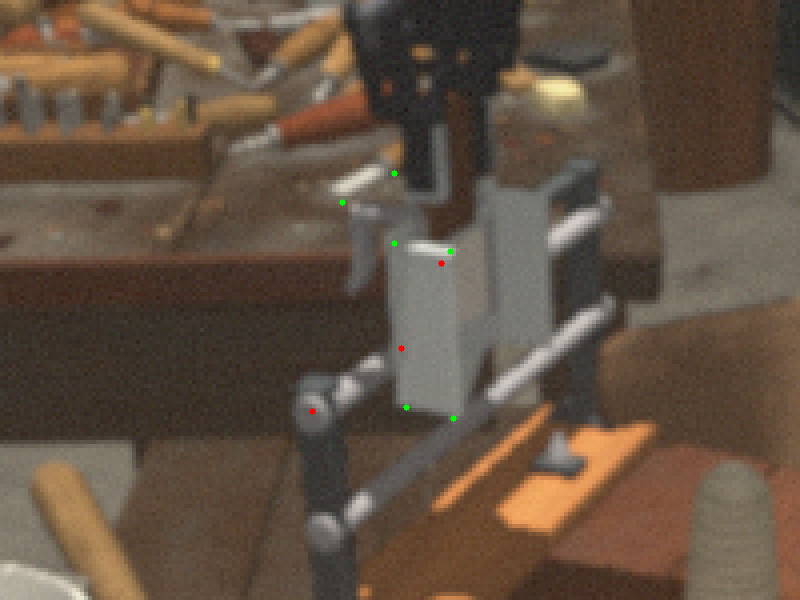

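The overlay agrees: predicted flange corners at (394,243) and (451,251) and the bar end at (312,411) sit on the image. I move over the bar with it centred in the throat and lower.

>>> apply_moves --series '[[[-0.043,-0.12,0,0,0,0],[0,-0.1,0.1,0,0,0],[0,0,0.3,0,0,0],[0,0,0.2,0,0,0],[0,0,0,0,0,0]]]'

```text
clock: 9.78
eef_pos: [574.9, -260.5, 215.6]
tool_rot: [3.138, -0.0, -2.019]
force: [-0.2, 0.3, -1.4]
width: 39.2
```

```bash
python3 -c "
from h import *
go((575.9,-263.6,176),-2.02);print(ctrl.read_state()['force'])"
```

```text
t 9.78 pos [ 574.9 -260.5  215.6] rpy [ 3.138 -0.    -2.019] tool shift mm [ 2.4 -2.4 39.6] units [ 0.047 -0.047  0.792]
dyaw units(+tool z) 0.010036352885066926
[-0.21192536  0.30919456 -1.41579913]
```

>>> apply_moves --series '[[[0,-0.04,0.15,0,0,0],[0,0,0.15,0,0,0],[0,0,0.15,0,0,0],[0,0,0.1,0,0,0],[0,0,0,0,0,0]]]'

```text
clock: 10.4
eef_pos: [577.5, -261.6, 189.3]
tool_rot: [3.141, -0.0, -2.019]
force: [-0.5, -0.5, -3.0]
width: 39.4
```

Run:
```python
from h import *
import cv2
go((575.9,-263.6,176),-2.02)
i=viewer.get_image("side");i=cv2.resize(i,None,fx=4,fy=4,interpolation=3)
cv2.imwrite("pics/s5.png",i[400:960,640:1240])
```

```text
t 10.4 pos [ 577.5 -261.6  189.3] rpy [ 3.141 -0.    -2.019] tool shift mm [ 2.5  0.6 13.3] units [0.049 0.012 0.266]
dyaw units(+tool z) 0.01058429518120032
```

View pics/s5.png

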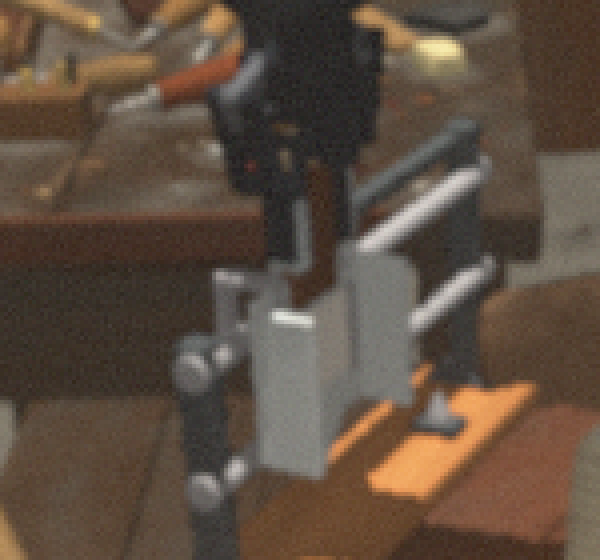

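The hook's back leg (225,300) is behind the bar and there is no contact force, so I keep lowering.

>>> apply_moves --series '[[[0.04,0,0.12,0,0,0],[0,0,0.12,0,0,0],[0,0,0.03,0,0,0],[0,0,0,0,0,0],[0,0,0,0,0,0]]]'

```text
clock: 11.08
eef_pos: [577.1, -263.6, 176.5]
tool_rot: [-3.141, 0.0, -2.019]
force: [0.5, 0.2, -3.1]
width: 39.3
```

>>> apply_moves --series '[[[0,-0.03,0,0,0,0],[0,-0.03,0,0,0,0],[0,-0.02,0,0,0,0],[0,0,0,0,0,0],[0,0,0,0,0,0]]]'

```text
clock: 11.7
eef_pos: [580.5, -265.3, 176.3]
tool_rot: [3.142, 0.0, -2.019]
force: [-0.9, -0.5, -3.2]
width: 39.2
```

>>> apply_moves --series '[[[0,0,0.02,0,0,0],[0,0,0.02,0,0,0],[0,0,0.02,0,0,0],[0,0,0,0,0,0],[0,0,0,0,0,0]]]'

```text
clock: 12.32
eef_pos: [580.6, -265.3, 173.3]
tool_rot: [-3.142, 0.0, -2.019]
force: [-0.0, -0.2, -2.3]
width: 38.7
```

>>> apply_moves --series '[[[0,0,0.02,0,0,0],[0,0,0.02,0,0,0],[0,0,0,0,0,0],[0,0,0,0,0,0],[0,0,0,0,0,0]]]'

```text
clock: 12.95
eef_pos: [580.7, -265.4, 172.5]
tool_rot: [-3.141, 0.0, -2.019]
force: [-2.3, 0.6, 4.3]
width: 39.1
```

Seated, with the force now upward. I release to about 56 mm and look.

>>> apply_moves --series '[[[0,0,0,0,0,0],[0,0,0,0,0,0],[0,0,0,0,0,0],[0,0,0,0,0,0],[0,0,0,0,0,0]]]' --claw 0.32

```text
clock: 13.58
eef_pos: [580.5, -265.3, 171.3]
tool_rot: [3.142, -0.0, -2.019]
force: [0.8, -0.6, 0.0]
width: 56.6
```

Run:
```python
from h import *
import cv2
s=ctrl.read_state();print(s["force"],s["width"],s["eef_pos"])
i=cv2.resize(viewer.get_image("side"),None,fx=4,fy=4,interpolation=3)
P=T((560.7,-346,0,-.45),(0,0,155));d=s["eef_pos"][:2]-P[:2];c_,s_=np.cos(-.45),np.sin(-.45);y=-s_*d[0]+c_*d[1];print("rack xy of tcp",c_*d[0]+s_*d[1],y)
P=np.r_[T((560.7,-346,0,-.45),(0,y,155)),-.45]
for X in[(-13,50,5),(-43,50,5),(-13,50,-80),(-43,50,-80),(-43,-50,5),(-10,0,-108)]:
    cv2.circle(i,tuple((proj("side",T(P,X))*4).astype(int)),3,(0,255,0),-1)
cv2.imwrite("pics/s6.png",i[400:960,640:1240])
```

```text
[ 0.76338676 -0.5924248   0.04509673] 56.61582025260951 [ 580.54560019 -265.31684878  171.25303393]
rack xy of tcp -17.224476781044082 81.28306180574931
```

View pics/s6.png

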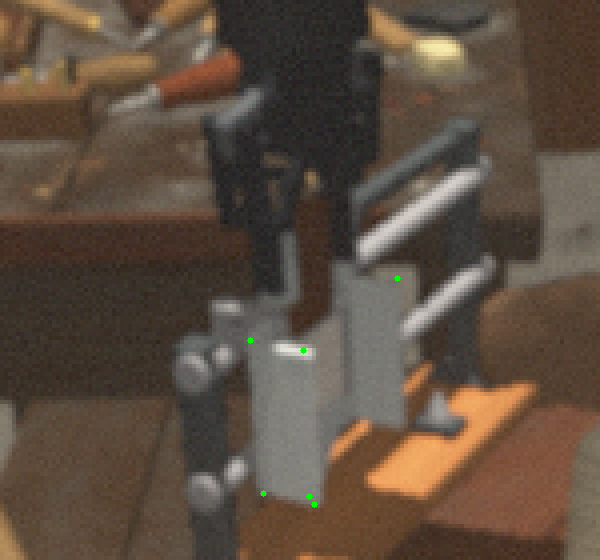

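The carrier hangs where predicted, with the plate upright, both hooks over the bar and no contact force. Next I slide it with the loosely straddling fingers pushing the tab's +y side, about 3 units along tool x.

>>> apply_moves --series '[[[0,0,0,0,0,0],[0.05,0,0,0,0,0],[0.05,0,0,0,0,0],[0.1,0,0,0,0,0],[0.12,0,0,0,0,0]]]' --claw 0.13

```text
clock: 14.25
eef_pos: [573.7, -279.4, 171.4]
tool_rot: [3.141, 0.001, -2.018]
force: [1.0, 1.7, -0.0]
width: 47.9
```

>>> apply_moves --series '[[[0.15,0,0,0,0,0],[0.15,0,0,0,0,0],[0.15,0,0,0,0,0],[0.15,0,0,0,0,0],[0.15,0,0,0,0,0]]]'

```text
clock: 14.88
eef_pos: [557.2, -313.9, 171.4]
tool_rot: [-3.142, 0.0, -2.019]
force: [0.5, 2.8, 0.1]
width: 48.3
```

```bash
cat >> h.py <<'E'
def rxy():
    s=ctrl.read_state();d=s["eef_pos"][:2]-[560.7,-346];c_,s_=np.cos(-.45),np.sin(-.45)
    print("t",round(s["clock"],2),"rack",c_*d[0]+s_*d[1],-s_*d[0]+c_*d[1],"z",s["eef_pos"][2],"F",s["force"].round(1),"w",s["width"])
E
python3 - <<'E'
from h import *
import cv2
rxy()
i=cv2.resize(viewer.get_image("side"),None,fx=4,fy=4,interpolation=3)
cv2.imwrite("pics/s7.png",i[400:960,640:1240])
E
```

```text
t 14.88 rack -17.146610115325803 27.41027209217397 z 171.36191675852226 F [0.5 2.8 0.1] w 48.33464344576123
```

View pics/s7.png

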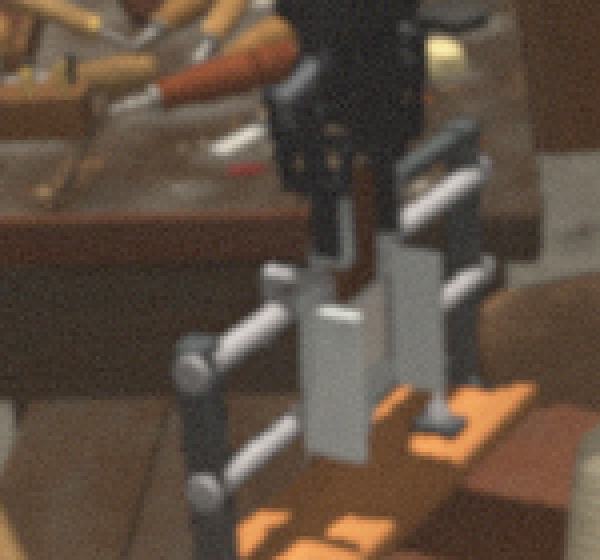

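It slides cleanly with about 2.8 N of friction. I carry on to just short of the pointer.

>>> apply_moves --series '[[[0.17,0,0,0,0,0],[0.17,0,0,0,0,0],[0.17,0,0,0,0,0],[0.17,0,0,0,0,0],[0.17,0,0,0,0,0]]]'

```text
clock: 15.55
eef_pos: [538.7, -352.2, 171.4]
tool_rot: [3.142, 0.0, -2.019]
force: [0.5, 3.0, 2.7]
width: 48.2
```

>>> apply_moves --series '[[[0.17,0,0,0,0,0],[0.17,0,0,0,0,0],[0.17,0,0,0,0,0],[0.15,0,0,0,0,0],[0.1,0,0,0,0,0]]]'

```text
clock: 16.18
eef_pos: [522.2, -386.6, 171.3]
tool_rot: [-3.142, -0.0, -2.019]
force: [0.9, 4.0, 3.2]
width: 48.1
```

>>> apply_moves --series '[[[0.06,0,0,0,0,0],[0.06,0,0,0,0,0],[0.04,0,0,0,0,0],[0,0,0,0,0,0],[0,0,0,0,0,0]]]'

```text
clock: 16.8
eef_pos: [518.9, -393.6, 171.3]
tool_rot: [-3.141, -0.0, -2.019]
force: [-0.3, 3.1, 2.1]
width: 48.1
```

Run:
```python
from h import *
import cv2
rxy()
for c in("side","top"):
    i=viewer.get_image(c);cv2.imwrite(f"pics/{c}8.png",i)
    if c=="side":
        cv2.imwrite("pics/s8.png",cv2.resize(i[150:230,220:320],None,fx=7,fy=7,interpolation=3))
    for n in("carrier_point","pointer_tip"):
        print(c,n,[(np.round(np.array(d["location"])*[560,420],1).tolist(),round(d["score"],2)) for d in viewer.find_in(c,n)][:2])
for y in(-65,-70,-75):
    print(y,proj("side",T((560.7,-346,0,-.45),(-10,y,47))),proj("top",T((560.7,-346,0,-.45),(-10,y,47))),"tip",proj("side",T((560.7,-346,0,-.45),(-10,y,43))))
```

```text
t 16.8 rack -16.901963380463766 -61.00424641954014 z 171.30656067474104 F [-0.3  3.1  2.1] w 48.14059975521904
side carrier_point [([269.7, 168.9], 0.67)]
side pointer_tip [([267.9, 205.7], 0.53)]
top carrier_point [([344.4, 197.4], 0.48)]
top pointer_tip []
-65 [267.36038908 197.35636948] [368.06633033 212.60435526] tip [267.41462408 198.85435807]
-70 [268.27373843 196.5366662 ] [370.6596708  213.36903692] tip [268.32633037 198.03066514]
-75 [269.1806467  195.72274358] [373.25486897 214.13426634] tip [269.23161735 197.21277181]
```

View pics/s8.png

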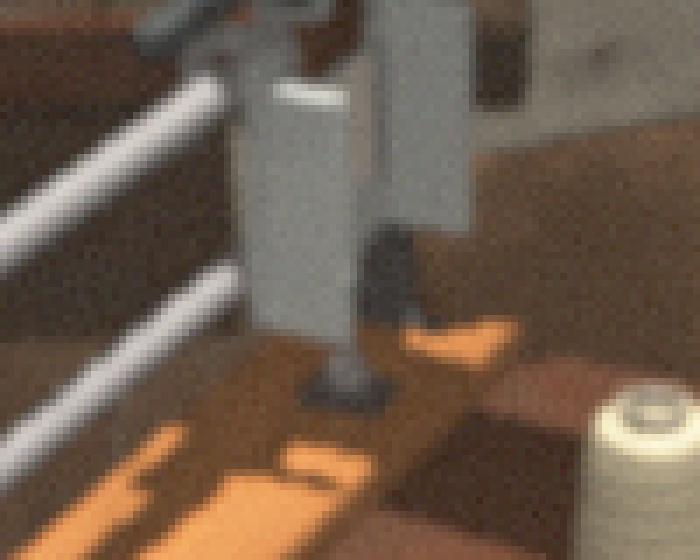

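Run:
```python
from h import *
import cv2
o=[]
for f in("top0","top8"):
    i=cv2.resize(cv2.imread(f"pics/{f}.png")[185:240,335:400],None,fx=6,fy=6,interpolation=3)
    o.append(i if f=="top0" else cv2.resize(cv2.imread(f"pics/{f}.png")[150:260,290:420],None,fx=3,fy=3,interpolation=3))
for y,col in((-65,(0,255,0)),(-70,(0,0,255)),(-75,(255,0,0))):
    u=(proj("top",T((560.7,-346,0,-.45),(-10,y,43)))-[335,185])*6+2.5;cv2.drawMarker(o[0],tuple(u.astype(int)),col,0,7,1);print(y,u)
cv2.imwrite("pics/t8.png",np.hstack(o))
```

```text
-65 [198.74820145 170.97359   ]
-70 [214.24190663 175.54336058]
-75 [229.74666368 180.11639084]
```

View pics/t8.png

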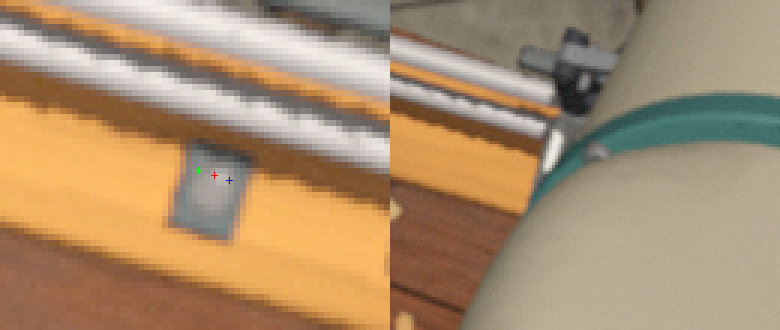

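Run:
```python
from h import *
i=C["top"];K,R,t=(np.asarray(i[k]) for k in"KRt");t=t.ravel()
def ray(u,z):
    d=R.T@np.linalg.solve(K,np.r_[u,1]);o=-R.T@t;return o+d*(z-o[2])/d[2]
for n,u in(("c",(210.5,192)),("a",(190,143)),("b",(250,160)),("c",(232,240)),("d",(170,226)),("tip?",(208,185))):
  for z in(26,43):
    X=ray((np.array(u)-2.5)/6+[335,185],z);d=X[:2]-[560.7,-346];c_,s_=np.cos(-.45),np.sin(-.45);print(n,z,c_*d[0]+s_*d[1],-s_*d[0]+c_*d[1])
```

```text
c 26 -10.968613392318662 -72.05457803205628
c 43 -15.429232497938063 -70.23663489679792
a 26 2.589921967330131 -61.69451593959062
a 43 -2.120529172412489 -60.067469189343456
b 26 2.799163969657034 -81.39013716917157
b 43 -1.9151427012088824 -79.40017532635831
c 26 -24.02455254123727 -82.56001334875711
c 43 -28.24460054175997 -80.54849515506486
d 26 -25.392059061274356 -62.626923831716205
d 43 -29.586909138384584 -60.98269636436772
tip? 26 -8.997836570124761 -70.70932266710145
tip? 43 -13.494769567269394 -68.91616745143222
```

The block outline in the top view gives its centre at rack (−11, −72), and the cone apex reads about −70. I aim for y ≈ −71.5, which is 0.29 units further.

>>> apply_moves --series '[[[0.06,0,0,0,0,0],[0.08,0,0,0,0,0],[0.08,0,0,0,0,0],[0.05,0,0,0,0,0],[0.02,0,0,0,0,0]]]'

```text
clock: 17.73
eef_pos: [512.6, -406.7, 171.3]
tool_rot: [-3.142, -0.0, -2.019]
force: [1.1, 3.8, 1.6]
width: 48.2
```

>>> apply_moves --series '[[[0,0,0,0,0,0],[0,0,0,0,0,0],[0,0,0,0,0,0],[-0.06,0,0,0,0,0],[0,0,0,0,0,0]]]'

```text
clock: 18.35
eef_pos: [514.0, -404.0, 171.2]
tool_rot: [-3.141, -0.001, -2.019]
force: [-0.5, 0.1, 0.5]
width: 48.4
```

```bash
python3 -c "
from h import *
rxy()"
```

```text
t 18.35 rack -16.871102816594323 -72.52502760033819 z 171.219878102198 F [-0.5  0.1  0.5] w 48.42895180926369
```

The fingers are free. I lift straight up and retreat to clear the top view.

>>> apply_moves --series '[[[0,0,-0.2,0,0,0],[0,0,-0.4,0,0,0],[0,0,-0.6,0,0,0],[0,0,-0.8,0,0,0],[0,0,-0.7,0,0,0]]]'

```text
clock: 18.98
eef_pos: [514.0, -404.2, 308.7]
tool_rot: [-3.14, -0.001, -2.019]
force: [1.2, -0.9, -0.5]
width: 48.2
```

>>> apply_moves --series '[[[0.3,0.34,0,0,0,0],[0.5,0.34,0,0,0,0],[0.5,0.34,0,0,0,0],[0.5,0.34,0,0,0,0],[0.5,0.34,0,0,0,0]]]'

```text
clock: 19.6
eef_pos: [386.6, -471.3, 307.2]
tool_rot: [-3.141, -0.001, -2.019]
force: [-1.0, -0.5, 0.5]
width: 48.4
```

>>> apply_moves --series '[[[0.5,0.34,0,0,0,0],[0.5,0.34,0,0,0,0],[0.5,0.34,0,0,0,0],[0.5,0.34,0,0,0,0],[0.3,0.34,0,0,0,0]]]'

```text
clock: 20.23
eef_pos: [259.4, -538.6, 307.1]
tool_rot: [-3.141, -0.002, -2.021]
force: [-0.1, 0.3, -0.7]
width: 48.5
```

Run:
```python
from h import *
import cv2
rxy()
i=viewer.get_image("top");j=viewer.get_image("side");cv2.imwrite("pics/top9.png",i);cv2.imwrite("pics/side9.png",j)
P=np.r_[T((560.7,-346,0,-.45),(0,-71.5,155)),-.45]
a=cv2.resize(i[155:245,325:420],None,fx=6,fy=6,interpolation=3);b=cv2.resize(j[120:220,235:295],None,fx=4,fy=5.4,interpolation=3)
for X in[(-43,50,5),(-43,-50,5),(-13,0,60),(-13,20,60),(-13,-20,60),(30,25,12),(30,-25,12),(-10,0,-108)]:
    u=(proj("top",T(P,X))-[325,155])*6+2.5;print(X,u.round());cv2.drawMarker(a,tuple(u.astype(int)),(0,255,0),0,7,1)
b=b[:540]
cv2.imwrite("pics/t9.png",np.hstack([a,b]))
print(a.shape,b.shape)
```

```text
t 20.23 rack -187.50492079751865 -304.47644723770065 z 307.0946650053153 F [-0.1  0.3 -0.7] w 48.541252218928356
(-43, 50, 5) [145. 323.]
(-43, -50, 5) [502. 429.]
(-13, 0, 60) [393. 220.]
(-13, 20, 60) [317. 198.]
(-13, -20, 60) [469. 242.]
(30, 25, 12) [307.  96.]
(30, -25, 12) [484. 147.]
(-10, 0, -108) [281. 354.]
(540, 570, 3) (540, 240, 3)
```

View pics/t9.png

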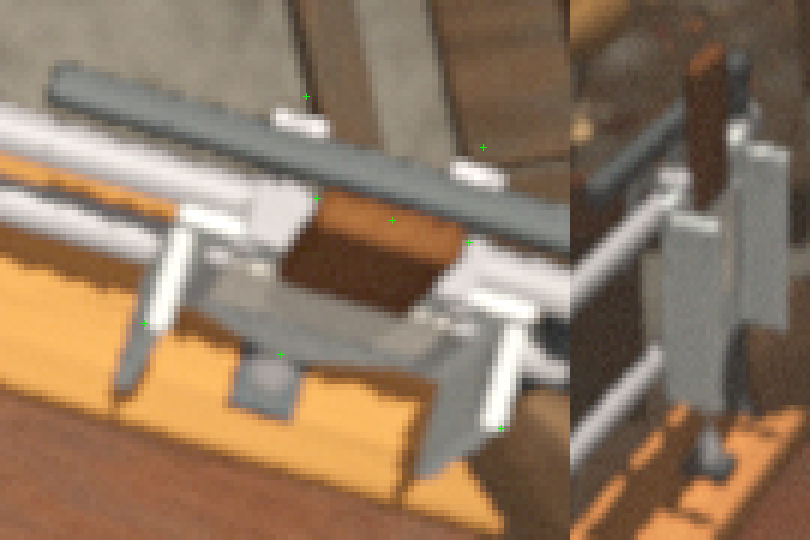

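The top view shows the flange outer corners at (148,325) and (505,430), against (145,323) and (502,429) predicted for y=−71.5, so the carrier is at about −72. Both hooks are under the keeper. One more numeric check: the pointer silhouette, and the flange top strips, against the model.

Run:
```python
from h import *
import cv2
RP=(560.7,-346,0,-.45);S=8
def sil(parts,x0,y0,w,h):
    m=np.zeros((h*S,w*S),np.uint8)
    for p in parts:
        u=np.array([proj("top",X) for X in p]);u=((u-[x0,y0]+.5)*S).astype(np.int32)
        cv2.fillConvexPoly(m,cv2.convexHull(u),1)
    return cv2.resize(m.astype(np.float32),(w,h),interpolation=cv2.INTER_AREA)
def match(obs,f,y0s):
    return min((float(((f(y,x)-obs)**2).sum()),y,x) for y in y0s for x in np.arange(-4,4.1,.5))
# pointer: low saturation in top0
w=(355,200,30,34)
c=cv2.imread("pics/top0.png")[w[1]:w[1]+w[3],w[0]:w[0]+w[2]]
sat=cv2.cvtColor(c,cv2.COLOR_BGR2HSV)[...,1].astype(np.float32)
obs=np.clip((150-sat)/80,0,1);obs[:9]=0;cc=obs.copy()
def fp(y,dx):
    b=[T(RP,(-10+dx+a,y+e,z)) for a in(-15,15) for e in(-11,11) for z in(18,26)]
    m=sil([b],*w);m[:9]=0;return m
print("pointer block y,dx",match(obs,fp,np.arange(-78,-64,.5)))
# flange strips in top9 : very bright
w=(335,190,85,45)
g=cv2.cvtColor(cv2.imread("pics/top9.png"),cv2.COLOR_BGR2GRAY)[w[1]:w[1]+w[3],w[0]:w[0]+w[2]].astype(np.float32)
obs=np.clip((g-190)/50,0,1)
mask=np.zeros_like(obs);mask[6:22,8:28]=1;mask[14:38,68:80]=1
def ff(y,dx):
    return sil([[T(RP,(a+dx,y+e,160)) for a in(-43,-13) for e in(s*44,s*50)] for s in(-1,1)],*w)*mask
print("carrier y,dx",match(obs*mask,ff,np.arange(-78,-64,.5)))
for n in("carrier","carrier_point","thread_cone"): print(n,[(np.round(np.array(d["location"])*[560,420],1).tolist(),round(d["score"],2)) for d in viewer.find_in("top",n)][:2])
```

```text
pointer block y,dx (10.818262100219727, np.float64(-72.5), np.float64(2.0))
carrier y,dx (38.46544647216797, np.float64(-72.0), np.float64(-0.5))
carrier [([383.2, 205.3], 0.9)]
carrier_point [([384.9, 203.9], 0.81), ([327.0, 192.2], 0.35)]
thread_cone [([290.5, 273.8], 0.92)]
```

```bash
python3 -c "
from cell import ctrl
print(ctrl.finish_job())"
```

```text
the job is handed in; nothing more can be done
None
```

The carrier hangs by both hooks on the upper bar, under the keeper, with its point over the pointer tip to within about 1 mm. I handed the job in at about 20 s on the clock, with the gripper well away.

I lifted the carrier by its tab, set it over the bar in the open gap and let go. Then I slid it along by pushing the tab with loosely opened fingers.

**Last checks:**
- **Position along the bar:** matching the top view gave the carrier at rack y ≈ −72.0 mm and the pointer block at ≈ −72.5 mm.
- **Disagreement:** picking the pointer's cone by eye in the pictures read about −70 mm. I trusted the block outline more, because the pick was not clearly on the tip.
- **Not seen directly:** near the pointer, the side flange hid the carrier's point from the side camera, so its position comes from the rest of the carrier.
- **Forces:** the highest reading after any move was about 6 N.
- **Thread cone:** the arm and the carrier passed clear of it. The detector found it about 2 pixels from its first position, which I put down to noise.

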